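# Clamp the bending pipe in its saddle: cap over, swing bolt in, collar locked

## Task

The steel side-bending pipe lies loose in its open saddle on the bench. Swing the hinged cap over the pipe until it is fully home on it, then pull back the spring collar of the swing bolt, swing the bolt upright into the slot of the cap and let the collar sink right down into its seat behind the lips; finally turn the collar clockwise (seen from above) up to its stop, so that it is locked. Leave the pipe lying in the saddle and do not knock over the oil bottle beside it.

Things in the scene. Friction and masses are not known exactly. Their poses are not given: they have to be found in the camera images.
- saddle: Grey cast-iron pipe saddle on a brown board (134 x 116 x 18 mm) screwed to the bench; fixed. Origin on the bench under the saddle's middle (board from x = -78 to +56 mm); z up, y along the pipe, x square to it, roughly away from the robot. Swing bolt on its -x side, cap hinge on its +x side.
- cradle (a point): Middle of the saddle's half-round cradle on the pipe's axis, 72 mm above the bench; axes as the saddle's. The saddle is 40 mm wide along y.
- cap_hinge (a point): Middle of the cap's hinge axis, which runs along the saddle's y; in the saddle's frame at x = +36, z = 75 mm.
- cap (a joint): Angle of the hinged cap, rad: 0 = fully home on the pipe, grows as it opens; 1.57 = standing up; stop at 2.3. From the hinge the cap points along (-cos, 0, sin) of this angle in the saddle's (x, y, z). Stiff hinge (0.15 N m): the cap stays where it is left and must be brought home.
- cap_lug (a point): Middle of the cap's forked lug at the end away from the hinge: a block 40 mm wide (y) and 13 mm thick (z), its tip 8 mm farther out along -x (x points back to the hinge, z out of the upper face). 83 mm from the hinge axis; cap home: at x = -47, z = 81.5 mm of the saddle. It can be pinched across its 40 mm wide sides and turns about y between the fingers.
- lug_seat (a point): On the cap: middle of the seat on the lug's upper face, on the 12 mm wide slot that is open at the lug's tip; the upright bolt's axis goes through it. Beside the slot's mouth stand two lips 3 mm high; to the left and right (y) two keepers 16.5 mm high and 40 mm apart over all, whose hooks overhang inwards to 22 mm apart.
- bolt_pivot (a point): Middle of the swing bolt's pivot, low on the saddle's -x side; axis along y; in the saddle's frame at x = -40, z = 40 mm.
- bolt (a joint): Lean of the 8 mm swing bolt, rad: 0 = upright in the slot (a stop), grows as it leans out to the saddle's -x; stop at 1.3. From the pivot it points along (-sin, 0, cos) of this angle in the saddle's (x, y, z). Stiff pivot (0.14 N m): the bolt stays where it is left.
- collar (a joint): How far the spring collar is pulled out along the bolt, m: 0 = relaxed, 0.003 = seated on the lug, 0.012 = stop. Beyond 0.006 its foot clears the lips, so that the bolt can swing in. Its spring pulls back with 6 N relaxed, 8 N seated, 13 N at the stop. It sinks into its seat only when turned to about 0 (within 0.4 rad).
- turn (a joint): Turn of the collar about the bolt, rad: 0 = unlocked, the paddle's flat sides face along the pipe; grows clockwise seen from the bolt's outer end (from above when upright); stop at 1.5 = locked, its two dogs under the keepers' hooks (2 mm to spare when seated). Turns easily; a little off 0 to either side at the start.
- paddle (a point): Middle of the collar's dark steel paddle on the bolt's axis, 82 mm from the pivot when relaxed, 85 seated (125 above the bench): 10 mm thick (y of this frame), 30 wide (x), 27 tall (z, out along the bolt). A flange of 26 mm diameter lies 14 mm below this point, over a 19 mm thick sleeve: keep the fingertips above the flange.
- pipe_mid (a point): Middle of the dark steel bending pipe: 42 mm diameter, 180 mm long, its axis along y of this frame; one end domed, the other open. Loose, about 0.45 kg, lying in the cradle.
- oil_bottle: Brown bottle with a red cap, 44 mm diameter, 155 mm tall, standing on the bench past the pipe's -y end. Origin at the centre of its underside, z up along the bottle.
Things that resemble listed ones, but are neither listed nor needed, are in the scene too. Of the things like the oil_bottle, leave any that is blue; of the rest the larger one is meant.

How it is judged:
By the outcome, as a careful person would: the job done as asked, in the order asked, and still so for the second after the job is handed in, with the robot touching nothing.
It also fails if it takes over 54 s, if anything falls off the work surface, if the arm or the gripper's body presses on something with over 40 N, if the wrist force passes 120 N, or if a joint passes its speed limit or range.

## Robot

A 6-joint arm with a two-finger parallel gripper is mounted at the origin on a cart in front of the work surface, level with it; the furniture and walls round the work are solid. World frame = base frame: x ahead of the robot, y to its left, z up, the work surface at z = 0. Lengths are in m, angles in rad, forces in N, time in s.
With the tool pointing down it reaches from about 0.275 to 1 m from the base axis. Payload 8.4 kg.
Tool frame: the origin (TCP) lies midway between the tips of the shut fingers; the grasp point (between the pads) lies 19 mm behind it; z points along the fingers, y is the line along which they close (so a half turn about z gives the same grasp; the last joint's range is limited). The gripper opens to 85 mm and grips with 20 to 120 N. Pads are 22 mm wide; open, the fingers measure 114 mm over their backs; the gripper's body (76 mm by 85 mm) begins 54 mm behind the grasp point. The pads swing forward as they close: fully open they stand 13 mm farther back than shut.
Start: joints at [1.098, 0.353, 1.633, -0, 1.155, -0.002], TCP at [0.283, 0.557, 0.231] pointing down, gripper open.
Joint ranges: [-2.63, 2.63], [-0.92, 2.1], [0.06, 2.66], [-1.3, 4.44], [0, 2.69], [-3.02, 3.02]. Speed limits (rad/s): [2.22, 2.22, 2.79, 3.14, 3.14, 3.14].

## Interface

Orientations are given as a unit quaternion [w, x, y, z].
In Python, from cell import r gives the robot as it stands. The module is installed in compiled form; this text tells all that it offers. Calls block until the motion is done:
- r.move_to(position, orientation): joint-space move of the TCP to a pose.
- r.move_straight(position, rot=None, velocity=0.15, stop_force=None): straight line of the TCP; rot=None keeps the orientation; velocity is the mean speed in m/s. With stop_force (N) it stops when the force on the tool has changed by that much, and returns True; else False.
- r.set_joints(angles): joint-space move.
- r.move_gripper(opening): finger opening in m; the grip force is fixed at half the most; returns when the fingers have stopped.
- r.sleep(seconds).
- r.inverse_kinematics(position, orientation): joint angles nearest the present ones, or None.
- r.get_state(): the state.
- r.read_camera(name): name is "side" or "top" or "wrist"; returns a dict with "img" (400x640x3 uint8, red, green, blue), "z_map" (400x640 float32, m along the optical axis (not along the pixel's ray), 0 where there is no reading), "camera_matrix" (3x3 intrinsics, pixels), "extrinsics" (4x4, takes a point from camera to world coordinates); the wrist camera has in their place "mount" (4x4, takes a point from camera to tool coordinates, whose origin is the TCP and whose axes are the flange's). Camera axes: x right, y up, looking along -z (the intrinsics and any distortion apply to the point x, -y, -z); pixel columns grow to the right and rows downward; lengths in m; the calibration is good to about 2 mm. A picture is of the moment at which its call begins: read the wrist's pose just before it.
A pose or a line that the arm cannot do raises r.PlanningError and nothing moves.
- r.close_job(): hands the job in; it is judged then, once.
The state is a dict: "t": time; "joint_pos": joint angles; "qd": joint speeds; "joint_torque": joint torques, N m; "eef_pos": TCP position; "tool_rot": TCP orientation; "force": force on the tool from outside, world axes, zero at the start; "torque": the same for the moment, N m; "width": finger opening in m; "grasp_force": force on a finger pad.
Only numpy, scipy, OpenCV 4.12 (cv2) and the standard library are available. Lean on these libraries where they do the work, as an engineer would, in place of code of your own. Each camera call takes 0.05 s, during which the arm holds its last target. There are 200 camera calls.

## Working session

There is one attempt and no reset: what is moved stays moved. The work goes in short steps, each a Python script; the robot and the scene stay as the last script left them, time stands still between calls to the robot, and variables do not carry over. Pictures are saved under pics/ and viewed, at most 10 in all, crops included, and the job is handed in when it is done.

```bash
mkdir -p pics
cat > h.py <<'E'
import numpy as np, cv2, json
from cell import r
from scipy.spatial.transform import Rotation as R
def cloud(d,T=None):
    K=d["camera_matrix"];z=d["z_map"].astype(float)
    T=d["extrinsics"] if T is None else T
    v,u=np.mgrid[0:z.shape[0],0:z.shape[1]]
    P=np.stack([(u-K[0,2])/K[0,0]*z,-(v-K[1,2])/K[1,1]*z,-z],-1)
    P=P@T[:3,:3].T+T[:3,3]; P[z<=0]=np.nan
    return P
def save(d,n): cv2.imwrite("pics/"+n+".png",cv2.cvtColor(d["img"],cv2.COLOR_RGB2BGR))
E
python3 - <<'E'
from h import *
for c in ["top","side"]:
    d=r.read_camera(c); save(d,c+"1"); np.save(c+"1.npy",cloud(d)); print(d.keys(),d["camera_matrix"],d["extrinsics"].round(3))
print(r.get_state())
E
```

```text
dict_keys(['img', 'z_map', 'camera_matrix', 'extrinsics']) [[437.66530645   0.         322.05025896]
 [  0.         437.66530645 200.70054596]
 [  0.           0.           1.        ]] [[ 0.004  0.988 -0.157  0.376]
 [-1.     0.005  0.008 -0.138]
 [ 0.009  0.157  0.988  0.923]
 [ 0.     0.     0.     1.   ]]
dict_keys(['img', 'z_map', 'camera_matrix', 'extrinsics']) [[393.78463826   0.         319.87734072]
 [  0.         393.78463826 204.85924842]
 [  0.           0.           1.        ]] [[-0.839  0.336 -0.428  0.149]
 [-0.544 -0.501  0.673  0.434]
 [ 0.011  0.797  0.603  0.606]
 [ 0.     0.     0.     1.   ]]
{'t': 0.1, 'joint_pos': array([ 1.09755185e+00,  3.53596858e-01,  1.63407280e+00, -1.55974606e-05,
        1.15519507e+00, -2.39030658e-03]), 'qd': array([ 0.00022329, -0.00131625, -0.00246987, -0.0003863 ,  0.0010387 ,
        0.00163773]), 'joint_torque': array([-1.23279100e-03, -6.06354332e+01, -3.42819464e+01, -7.45026978e-05,
        3.83690873e-03,  2.28892668e-05]), 'eef_pos': array([0.28333063, 0.55660182, 0.23061995]), 'tool_rot': array([-1.42906842e-04,  2.33255197e-01,  9.72415348e-01, -6.19816013e-04]), 'force': array([ 0.68025906, -0.59753272,  0.06436727]), 'torque': array([-0.03380322,  0.01384109,  0.08746778]), 'grasp_force': 0.0, 'width': 0.08567515167752414}
```

View pics/top1.png

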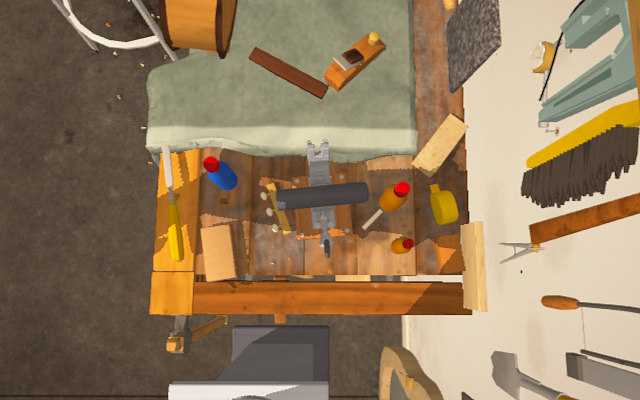

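View pics/side1.png

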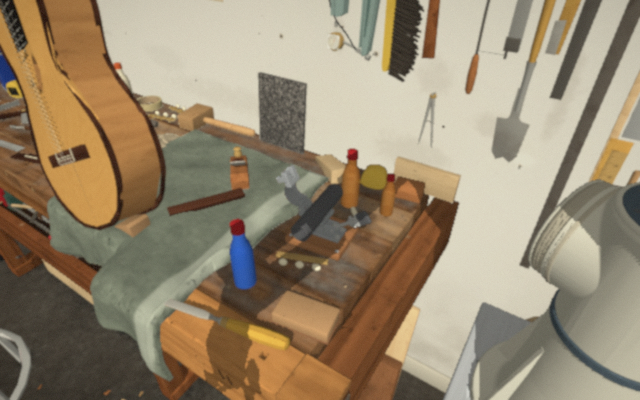

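The top view shows the pipe at (322,195), the open cap lug at (318,147), and the paddle of the leaning bolt at (326,247). The large brown bottle is at (398,195), with a small decoy at (403,245) and the blue one at (222,175).

Run:
```python
from h import *
P=np.load("top1.npy"); im=cv2.imread("pics/top1.png")
f=lambda a:np.round(a,3)
for (u,v) in [(300,195),(322,195),(345,193),(280,197),(362,190),(310,147),(326,147),(318,165),(326,248),(326,240),(322,230),(401,189),(390,200),(403,245),(222,175),(265,190),(280,225),(340,225)]: print(u,v,f(P[v,u]))
# pipe: points near z 0.08-0.096
m=np.zeros(P.shape[:2],bool); m[180:212,270:372]=1
m&=(P[...,2]>.080)&(P[...,2]<.10)
Q=P[m]; print(len(Q)); c=Q.mean(0); w=np.linalg.svd(Q-c)[2][0]; print(f(c),f(w),np.degrees(np.arctan2(w[1],w[0])), f(((Q-c)@w).min()),f(((Q-c)@w).max()), f(np.percentile(Q[:,2],[50,95,99])))
cv2.imwrite("pics/c1.png",cv2.resize(im[125:275,240:430],None,fx=4,fy=4,interpolation=cv2.INTER_CUBIC))
```

```text
300 195 [ 0.518 -0.103  0.094]
322 195 [ 0.519 -0.145  0.09 ]
345 193 [ 0.523 -0.19   0.093]
280 197 [ 0.515 -0.065  0.093]
362 190 [ 0.529 -0.222  0.093]
310 147 [ 0.596 -0.123  0.157]
326 147 [ 0.595 -0.152  0.159]
318 165 [ 0.581 -0.137  0.082]
326 248 [ 0.417 -0.153  0.108]
326 240 [ 0.432 -0.153  0.097]
322 230 [ 0.458 -0.146  0.021]
401 189 [ 0.52  -0.286  0.155]
390 200 [ 0.509 -0.275  0.099]
403 245 [ 0.423 -0.297  0.103]
222 175 [0.554 0.045 0.109]
265 190 [ 0.545 -0.024  0.003]
280 225 [ 0.469 -0.058  0.01 ]
340 225 [ 0.469 -0.184  0.018]
1788
[ 0.52  -0.145  0.09 ] [-0.101  0.995  0.001] 95.8117357903667 -0.091 0.088 [0.091 0.095 0.096]
```

View pics/c1.png

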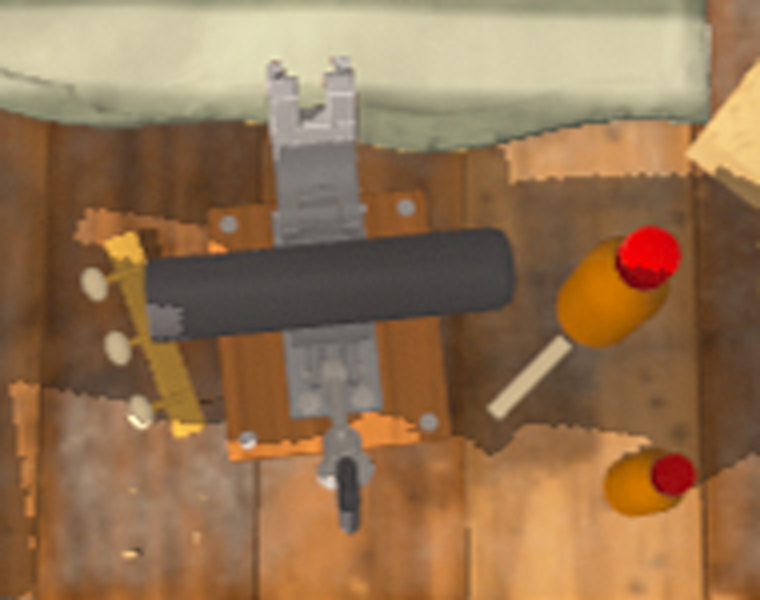

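The crop shows the open cap with its forked lug at the top and the dark paddle leaning towards the robot. The yellow object on the left is not part of this. Rough saddle estimate: x=0.52, y=-0.144, yaw about 5.5°. Next I'll take a wrist view to refine it.

```bash
cat >> h.py <<'E'
def wristT(d,s):
    q=s["tool_rot"]; T=np.eye(4); T[:3,:3]=R.from_quat(q,scalar_first=True).as_matrix(); T[:3,3]=s["eef_pos"]
    return T@d["mount"]
def quat(yaw,lean=0,turn=0):
    # tool y along saddle y, tool z down along -bolt dir leaned by `lean`
    b=np.array([-np.sin(lean),0,np.cos(lean)]); y=np.array([0,1.,0]); z=-b; x=np.cross(y,z)
    M=R.from_euler('z',yaw).as_matrix()@np.stack([x,y,z],1)@R.from_euler('z',turn).as_matrix()
    return R.from_matrix(M).as_quat(scalar_first=True)
E
python3 - <<'E'
from h import *
q=quat(.1)
s0=r.get_state()
print(r.inverse_kinematics([.42,-.15,.36],q))
r.move_to([.42,-.15,.36],q)
s=r.get_state(); d=r.read_camera("wrist"); save(d,"w1")
print(s["t"],s["joint_pos"].round(2),s["eef_pos"],d["mount"].round(3))
P=cloud(d,wristT(d,s)); np.save("w1.npy",P)
for z0,l in [(.0,.8)]: print(np.nanmin(P[...,2]),np.nanmax(P[...,2]))
E
```

```text
[-3.46387311e-01 -4.53485501e-02  1.82308949e+00 -4.44089210e-16
  1.36385171e+00 -2.01718364e+00]
2.6917 [-0.35 -0.05  1.82  0.    1.36 -2.02] [ 0.42019104 -0.14963741  0.35988005] [[-0.001  0.965  0.264  0.066]
 [ 1.     0.001  0.    -0.   ]
 [-0.     0.264 -0.965 -0.142]
 [ 0.     0.     0.     1.   ]]
-0.8648159866369893 0.46240107270803876
```

View pics/w1.png

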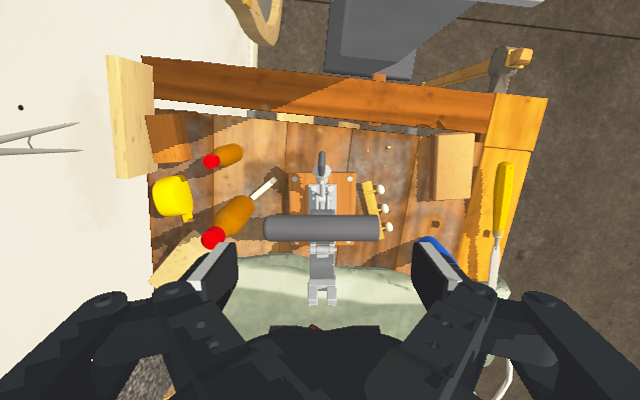

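The wrist view shows the paddle at (321,160), the pipe at (322,228) and the lug at (322,293). I'll fit these points in the cloud.

Run:
```python
from h import *
from scipy.optimize import least_squares
f=lambda a:np.round(a,4)
for n,mr in [("top1",None),("w1",(slice(110,310),slice(200,420)))]:
    P=np.load(n+".npy")
    if mr: Q=P[mr].reshape(-1,3)
    else: Q=P[110:290,240:430].reshape(-1,3)
    Q=Q[~np.isnan(Q).any(1)]
    A=R.from_euler('z',.1).as_matrix(); S=(Q-[.52,-.145,0])@A   # rough saddle frame
    m=(abs(S[:,0])<.03)&(abs(S[:,1])<.09)&(S[:,2]>.078)&(S[:,2]<.11)&(abs(S[:,1])>.022)
    p=S[m]
    g=lambda a:np.hypot((p[:,0]-a[0]-a[1]*p[:,1]),p[:,2]-a[2])-.021
    o=least_squares(g,[0,0,.072],loss='soft_l1',f_scale=.002); print(n,"pipe x0,slope,z",f(o.x),m.sum())
    yl=S[(abs(S[:,0])<.02)&(S[:,2]>.08)&(S[:,2]<.11)][:,1]; print(" pipe y ends",f(np.percentile(yl,[0.5,99.5])))
    for nm,m in [("lug",(S[:,0]>.05)&(S[:,0]<.13)&(abs(S[:,1])<.04)&(S[:,2]>.12)&(S[:,2]<.2)),
                 ("paddle",(S[:,0]<-.07)&(S[:,0]>-.14)&(abs(S[:,1])<.04)&(S[:,2]>.085)&(S[:,2]<.2)),
                 ("bodynear",(S[:,0]<-.025)&(S[:,0]>-.05)&(abs(S[:,1])<.04)&(S[:,2]>.05)&(S[:,2]<.085)),
                 ("board",(abs(S[:,0])<.1)&(abs(S[:,1])<.08)&(S[:,2]>.011)&(S[:,2]<.024)),
                 ("bottle",(abs(S[:,0])<.05)&(S[:,1]<-.105)&(S[:,1]>-.2)&(S[:,2]>.08)&(S[:,2]<.17))]:
        p=S[m]
        if len(p)<5: print(nm,len(p)); continue
        print(nm,len(p),"mean",f(p.mean(0)),"lo",f(np.percentile(p,2,axis=0)),"hi",f(np.percentile(p,98,axis=0)))
        if nm=="paddle":
            L=np.arctan2(-(p[:,0]+.04).mean(),(p[:,2]-.04).mean());rr=np.hypot(p[:,0]+.04,p[:,2]-.04); print("lean",L,f(np.percentile(rr,[2,50,98])))
            c=np.polyfit(p[:,0],p[:,1],1);print("y vs x",c)
        if nm=="lug":
            u=np.array([p[:,0]-.036,p[:,2]-.075]);print("ang",f(np.percentile(np.arctan2(u[1],-u[0]),[2,25,50,75,98])),f(np.percentile(np.hypot(*u),[2,50,98])))
```

```text
top1 pipe x0,slope,z [ 0.0014 -0.0024  0.0723] 1372
 pipe y ends [-0.1356  0.0871]
lug 368 mean [0.0712 0.0004 0.1454] lo [ 0.0591 -0.0191  0.1282] hi [0.0942 0.0197 0.1599]
ang [1.9536 1.9726 1.9878 2.0582 2.294 ] [0.0581 0.0809 0.0938]
paddle 140 mean [-0.0986  0.0002  0.0966] lo [-0.1187 -0.0098  0.0854] hi [-0.0821  0.0106  0.108 ]
lean 0.8029742524954178 [0.0639 0.0848 0.0957]
y vs x [-3.41262773e-03 -9.92609294e-05]
bodynear 32 mean [-0.034  -0.0013  0.0571] lo [-0.0492 -0.0187  0.0501] hi [-0.0251  0.0167  0.0693]
board 1788 mean [-0.0132 -0.0044  0.0185] lo [-0.0754 -0.0716  0.0122] hi [0.096  0.0579 0.0233]
bottle 479 mean [-0.0172 -0.1383  0.1245] lo [-0.033  -0.1571  0.0843] hi [ 0.0028 -0.1232  0.1579]
w1 pipe x0,slope,z [ 0.0013 -0.0027  0.0706] 2013
 pipe y ends [-0.1298  0.0883]
lug 637 mean [0.0682 0.0019 0.1431] lo [ 0.0591 -0.0172  0.127 ] hi [0.0929 0.0214 0.1577]
ang [1.9652 1.9781 1.987  2.0034 2.2849] [0.0569 0.0749 0.0913]
paddle 228 mean [-0.101   0.0017  0.0958] lo [-0.1201 -0.0066  0.0854] hi [-0.0834  0.0094  0.1063]
lean 0.8295926714626526 [0.0643 0.0877 0.0942]
y vs x [-0.01501833  0.00022576]
bodynear 29 mean [-0.0303  0.0022  0.0571] lo [-0.0499 -0.0149  0.0501] hi [-0.0252  0.0201  0.0603]
board 2467 mean [-0.0202 -0.0044  0.0174] lo [-0.0759 -0.0711  0.0127] hi [0.0968 0.0577 0.0237]
bottle 1028 mean [-0.0196 -0.1366  0.1222] lo [-0.0336 -0.1546  0.0826] hi [-0.0015 -0.1216  0.1549]
```

Run:
```python
from h import *
f=lambda a:np.round(a,4)
for n,mr in [("top1",(slice(110,290),slice(240,430))),("w1",(slice(110,310),slice(200,420)))]:
    Q=np.load(n+".npy")[mr].reshape(-1,3); Q=Q[~np.isnan(Q).any(1)]
    A=R.from_euler('z',.1026).as_matrix(); O=np.array([.52,-.145,0])+A@[.0013,.001,0]; S=(Q-O)@A
    m=(abs(S[:,1])<.007)&(S[:,0]<-.06)&(S[:,0]>-.15)&(S[:,2]>.075)&(S[:,2]<.15); p=S[m]-[-.04,0,.04]
    print(n,O,m.sum())
    for L in np.arange(.7,1.2,.05):
        b=p[:,2]*np.cos(L)-p[:,0]*np.sin(L); nn=p[:,0]*np.cos(L)+p[:,2]*np.sin(L)
        k=(b>.070)&(b<.093)
        print(round(L,2),"b",f(np.percentile(b,[90,97])),"n",f(np.percentile(nn[b>.07],[3,50,97])),"flat slope",f(np.polyfit(b[k],nn[k],1)[0]))
    o=p[np.argsort(p[:,0])][::max(1,len(p)//14)]; print(f(o[:,[0,2]]).tolist())
```

```text
top1 [ 0.52119074 -0.14387211  0.        ] 165
0.7 b [0.0933 0.0946] n [-0.0282 -0.0078 -0.0011] flat slope -0.7688
0.75 b [0.094 0.095] n [-0.0236 -0.0033  0.0028] flat slope -0.5744
0.8 b [0.0946 0.0955] n [-0.0191  0.0012  0.0067] flat slope -0.4339
0.85 b [0.0947 0.0958] n [-0.0143  0.0054  0.0106] flat slope -0.3088
0.9 b [0.0949 0.0961] n [-0.0097  0.01    0.0146] flat slope -0.2671
0.95 b [0.0949 0.0962] n [-0.005   0.0141  0.0187] flat slope -0.1809
1.0 b [0.0945 0.0962] n [-0.0004  0.0179  0.0232] flat slope -0.1454
1.05 b [0.0938 0.0956] n [0.0043 0.0225 0.0273] flat slope -0.161
1.1 b [0.0929 0.0953] n [0.009  0.0265 0.0318] flat slope -0.2215
1.15 b [0.0921 0.0944] n [0.0134 0.0309 0.036 ] flat slope -0.333
[[-0.0813, 0.0503], [-0.0774, 0.0561], [-0.0741, 0.0607], [-0.0707, 0.0652], [-0.0673, 0.0675], [-0.0635, 0.0648], [-0.0597, 0.066], [-0.0572, 0.0364], [-0.0538, 0.0437], [-0.0514, 0.0592], [-0.0477, 0.0497], [-0.045, 0.0511], [-0.0414, 0.0434], [-0.0384, 0.0397], [-0.0353, 0.0461]]
w1 [ 0.52119074 -0.14387211  0.        ] 264
0.7 b [0.0928 0.0939] n [-0.0313 -0.0108 -
[... 226 characters left out ...]
-0.754
0.9 b [0.0939 0.0947] n [-0.0132  0.0077  0.0126] flat slope -0.5455
0.95 b [0.0939 0.0947] n [-0.0086  0.0118  0.0167] flat slope -0.3651
1.0 b [0.0938 0.0946] n [-0.0039  0.0163  0.021 ] flat slope -0.3108
1.05 b [0.0935 0.0944] n [0.0008 0.0201 0.0253] flat slope -0.3428
1.1 b [0.0929 0.094 ] n [0.0054 0.024  0.0295] flat slope -0.3817
1.15 b [0.092  0.0935] n [0.0101 0.0278 0.0338] flat slope -0.4966
[[-0.0821, 0.0474], [-0.0785, 0.0525], [-0.0758, 0.0536], [-0.0724, 0.0598], [-0.0699, 0.0618], [-0.0667, 0.0678], [-0.0634, 0.0646], [-0.0603, 0.0624], [-0.0569, 0.0591], [-0.0538, 0.0576], [-0.0505, 0.0472], [-0.0468, 0.0509], [-0.0422, 0.0427], [-0.0386, 0.0399], [-0.0349, 0.0436]]
```

Lean is about 0.93, the cap angle about 1.985 and the saddle origin (0.5212,-0.1439) with yaw 0.1026. The sizes agree: paddle end at 95.5 mm, lug ±19.5 mm. Next I'll check reachability.

```bash
cat >> h.py <<'E'
YAW=.1026; A=R.from_euler('z',YAW).as_matrix(); O=np.array([.5212,-.1439,0])
W=lambda p:(O+A@np.asarray(p,float))
def cap_tcp(th,depth):   # vertical tool, tcp `depth` below lug middle
    c,s=np.cos(th),np.sin(th)
    return W([.036-.083*c+.0065*s,0,.075+.083*s+.0065*c-depth])
def bolt_tcp(L,d): # tcp at distance d from pivot along bolt
    return W([-.04-d*np.sin(L),0,.04+d*np.cos(L)])
def q_(L=0,turn=0,flip=0): return quat(YAW,L,turn+(np.pi if flip else 0))
E
python3 - <<'E'
from h import *
f=lambda j:None if j is None else np.round(j,2)
for fl in (0,1):
    print("flip",fl)
    for th in (1.985,1,0): print(th,f(r.inverse_kinematics(cap_tcp(th,.012),q_(0,0,fl))))
    for L,d in [(.93,.15),(.93,.073),(.7,.082),(.4,.082),(0,.082)]: print(L,f(r.inverse_kinematics(bolt_tcp(L,d),q_(L,0,fl))))
    for t in (.8,1.5): print('turn',t,f(r.inverse_kinematics(bolt_tcp(0,.076),q_(0,t,fl))))
E
```

```text
flip 0
1.985 [-0.23  0.43  1.74 -0.    0.96 -1.9 ]
1 [-0.27  0.33  1.91 -0.    0.9  -1.95]
0 [-0.31  0.38  2.03 -0.    0.73 -1.98]
0.93 [-1.14  0.33  2.65  1.77  0.89  1.78]
0.93 [-0.89  0.53  2.6   2.14  0.92  1.58]
0.7 [-0.7   0.25  2.5   1.83  0.5   2.18]
0.4 [-0.48  0.17  2.3   0.59  0.4  -2.68]
0 [-0.3   0.31  1.99 -0.    0.85 -1.97]
turn 0.8 [-0.3   0.32  1.99 -0.    0.83 -1.17]
turn 1.5 [-0.3   0.32  1.99 -0.    0.83 -0.47]
flip 1
1.985 [-0.23  0.43  1.74 -0.    0.96  1.24]
1 [-0.27  0.33  1.91 -0.    0.9   1.19]
0 [-0.31  0.38  2.03 -0.    0.73  1.16]
0.93 [-1.14  0.33  2.65  1.77  0.89 -1.37]
0.93 [-0.89  0.53  2.6   2.14  0.92 -1.56]
0.7 [-0.7   0.25  2.5   1.83  0.5  -0.97]
0.4 [-0.48  0.17  2.3   0.59  0.4   0.47]
0 [-0.3   0.31  1.99 -0.    0.85  1.17]
turn 0.8 [-0.3   0.32  1.99 -0.    0.83  1.97]
turn 1.5 [-0.3   0.32  1.99 -0.    0.83  2.67]
```

Run:
```python
from h import *
f=lambda j:None if j is None else np.round(j,2)
for al in (.5,.7):
  for fl in (0,1):
    print("al",al,"flip",fl)
    for L,d in [(.93,.15),(.93,.078),(.7,.088),(.4,.088),(0,.088)]: print(L,f(r.inverse_kinematics(bolt_tcp(L,d),q_(L-al,0,fl))))
q=q_(0)
r.move_gripper(.062)
p=cap_tcp(1.985,.015)
r.move_to(p+[0,0,.07],q)
print(r.move_straight(p,velocity=.1,stop_force=15))
r.move_gripper(.03)
s=r.get_state(); print(s["t"],s["width"],s["grasp_force"],s["force"],s["eef_pos"]-p)
```

```text
al 0.5 flip 0
0.93 [-0.68  0.03  2.43  0.71  0.47 -2.96]
0.93 None
0.7 [-0.43  0.19  2.23  0.19  0.56 -2.25]
0.4 [-0.3   0.31  1.99 -0.05  0.93 -1.94]
0 [-0.2   0.56  1.67 -0.15  1.4  -1.82]
al 0.5 flip 1
0.93 [-0.68  0.03  2.43  0.71  0.47  0.19]
0.93 [-0.55  0.21  2.39  0.92  0.32  0.07]
0.7 [-0.43  0.19  2.23  0.19  0.56  0.89]
0.4 [-0.3   0.31  1.99 -0.05  0.93  1.2 ]
0 [-0.2   0.56  1.67 -0.15  1.4   1.33]
al 0.7 flip 0
0.93 [-0.54  0.05  2.32  0.25  0.59 -2.41]
0.93 [-0.45  0.22  2.27  0.27  0.47 -2.35]
0.7 [-0.35  0.26  2.1  -0.    0.78 -2.02]
0.4 [-0.25  0.41  1.86 -0.11  1.15 -1.87]
0 [-0.18  0.68  1.55 -0.18  1.6  -1.79]
al 0.7 flip 1
0.93 [-0.54  0.05  2.32  0.25  0.59  0.73]
0.93 [-0.45  0.22  2.27  0.27  0.47  0.79]
0.7 [-0.35  0.26  2.1  -0.    0.78  1.12]
0.4 [-0.25  0.41  1.86 -0.11  1.15  1.28]
0 [-0.18  0.68  1.55 -0.18  1.6   1.35]
False
5.2167 0.038842310242635215 61.24633914325386 [1.54814512 5.36798148 4.94090729] [0.0008169  0.00063457 0.0010645 ]
```

The lug is gripped. Swinging the cap home.

Run:
```python
from h import *
for th in list(np.linspace(1.985,0,13)[1:])+[-.03]:
    hit=r.move_straight(cap_tcp(th,.015),velocity=.06,stop_force=45)
    s=r.get_state(); print(round(th,2),hit,round(s["t"],1),s["force"].round(1),s["width"].round(4))
    if hit: break
```

```text
Traceback (most recent call last):
AttributeError: 'float' object has no attribute 'round'
```

Run:
```python
from h import *
for th in list(np.linspace(1.985,0,13)[2:])+[-.03]:
    hit=r.move_straight(cap_tcp(th,.015),velocity=.06,stop_force=45)
    s=r.get_state(); print(round(th,2),hit,round(s["t"],1),s["force"].round(1),round(s["width"],4))
    if hit: break
```

```text
1.65 False 6.0 [ 2.8  5.9 -1.3] 0.0387
1.49 False 6.4 [3.  6.8 0.5] 0.0386
1.32 False 6.8 [3.3 6.9 3.5] 0.0382
1.16 False 7.1 [0.8 8.  8.4] 0.0387
0.99 False 7.5 [-1.4  8.4 13.9] 0.0389
0.83 False 7.9 [-4.6  6.7 13.7] 0.0387
0.66 False 8.3 [-4.8  5.2  9.9] 0.039
0.5 False 8.7 [-4.7  5.1  8. ] 0.0385
0.33 False 9.1 [-4.7  4.8  5.8] 0.0385
0.17 False 9.4 [-1.5  5.3  4.4] 0.0387
0.0 False 9.8 [-3.7  6.   6. ] 0.0387
-0.03 False 10.1 [-2.9  5.7  3.9] 0.0387
```

Run:
```python
from h import *
hit=r.move_straight(cap_tcp(-.13,.015),velocity=.02,stop_force=25)
s=r.get_state(); print(hit,s["force"].round(1),(s["eef_pos"]-cap_tcp(0,.015)).round(4))
r.move_gripper(.06)
p=s["eef_pos"]+[0,0,.06]
r.move_straight(p,velocity=.15)
q=r.get_state(); d=r.read_camera("top"); save(d,"top2"); P=cloud(d); np.save("top2.npy",P)
S=(P-O)@A
m=(abs(S[...,1])<.025)&(S[...,0]>-.065)&(S[...,0]<.06)&(S[...,2]>.06)&(S[...,2]<.13)
for x in np.arange(-.06,.06,.008):
    k=m&(abs(S[...,0]-x)<.004); print(round(x,3),k.sum(),np.percentile(S[k][:,2],[10,50,90]).round(3) if k.any() else '')
im=cv2.imread("pics/top2.png"); cv2.imwrite("pics/c2.png",cv2.resize(im[125:275,240:430],None,fx=4,fy=4,interpolation=cv2.INTER_CUBIC)); print(q["t"])
```

```text
False [-2.6  5.5  7.4] [-0.      0.0005 -0.0102]
-0.06 0 
-0.052 0 
-0.044 0 
-0.036 0 
-0.028 0 
-0.02 0 
-0.012 0 
-0.004 0 
0.004 0 
0.012 0 
0.02 0 
0.028 0 
0.036 0 
0.044 0 
0.052 0 
11.525
```

View pics/c2.png

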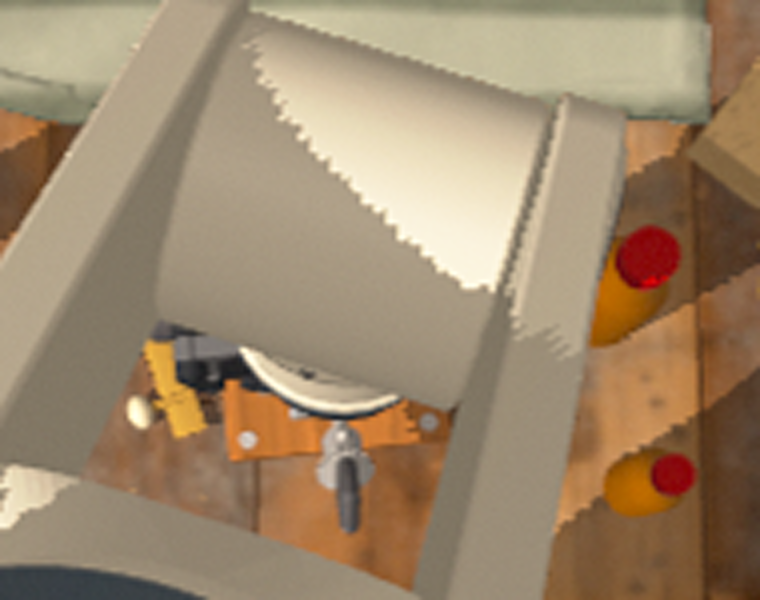

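The arm blocks the top view, so I'll look with the wrist camera from the earlier pose.

Run:
```python
from h import *
r.move_to([.42,-.15,.34],q_(0))
s=r.get_state(); d=r.read_camera("wrist"); save(d,"w2"); P=cloud(d,wristT(d,s)); np.save("w2.npy",P)
S=(P-O)@A
m=(abs(S[...,1])<.025)&(S[...,0]>-.065)&(S[...,0]<.14)&(S[...,2]>.06)&(S[...,2]<.2)
for x in np.arange(-.06,.12,.008):
    k=m&(abs(S[...,0]-x)<.004); print(round(x,3),k.sum(),np.percentile(S[k][:,2],[10,50,90]).round(3) if k.any() else '')
im=cv2.imread("pics/w2.png"); cv2.imwrite("pics/c3.png",cv2.resize(im[120:320,220:420],None,fx=3,fy=3,interpolation=cv2.INTER_CUBIC)); print(s["t"])
```

```text
-0.06 5 [0.06  0.061 0.062]
-0.052 137 [0.084 0.092 0.095]
-0.044 158 [0.091 0.097 0.108]
-0.036 136 [0.086 0.107 0.108]
-0.028 104 [0.09  0.091 0.092]
-0.02 166 [0.079 0.087 0.091]
-0.012 220 [0.087 0.09  0.093]
-0.004 201 [0.091 0.094 0.095]
0.004 166 [0.092 0.093 0.095]
0.012 108 [0.088 0.09  0.092]
0.02 64 [0.078 0.082 0.085]
0.028 150 [0.074 0.079 0.081]
0.036 122 [0.077 0.08  0.081]
0.044 26 [0.077 0.078 0.079]
0.052 0 
0.06 0 
0.068 0 
0.076 0 
0.084 0 
0.092 0 
0.1 0 
0.108 0 
0.116 0 
12.4917
```

View pics/c3.png

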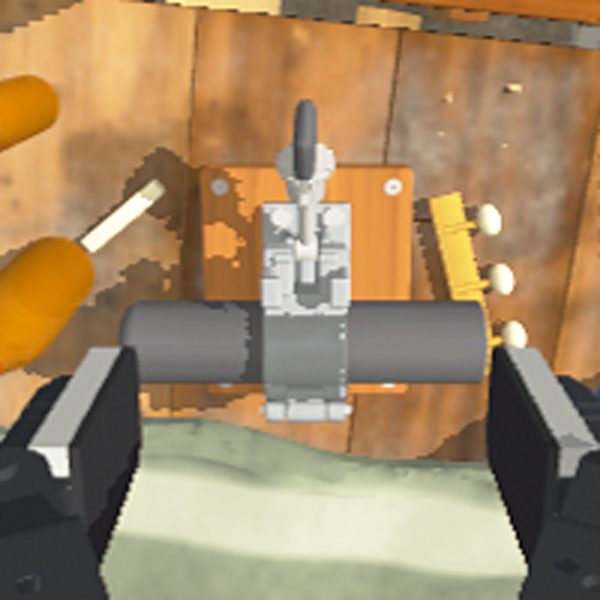

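The cap is over the pipe but its keepers read about 107–108 mm against the expected 104.5, so it may be 3 mm open. I'll press down on the keepers with shut fingers.

Run:
```python
from h import *
r.move_gripper(0)
q=q_(0)
r.move_to(W([-.043,0,.135]),q)
hit=r.move_straight(W([-.043,0,.09]),velocity=.03,stop_force=20)
s=r.get_state(); print(hit,s["t"],s["force"].round(1),((s["eef_pos"]-O)@A).round(4),s["width"])
hit=r.move_straight(s["eef_pos"]-[0,0,.004],velocity=.02,stop_force=15)
s=r.get_state(); print(hit,s["t"],s["force"].round(1),((s["eef_pos"]-O)@A).round(4),s["width"])
r.move_straight(W([-.043,0,.16]),velocity=.15)
r.move_to([.42,-.15,.34],q)
s=r.get_state(); d=r.read_camera("wrist"); P=cloud(d,wristT(d,s))
S=(P-O)@A
m=(abs(S[...,1])<.025)&(S[...,0]>-.065)&(S[...,0]<.14)&(S[...,2]>.06)&(S[...,2]<.2)
for x in np.arange(-.06,.05,.008):
    k=m&(abs(S[...,0]-x)<.004); print(round(x,3),k.sum(),np.percentile(S[k][:,2],[10,50,90]).round(3) if k.any() else '')
print(s["t"])
```

```text
True 15.1167 [-3.4 -1.2  9.4] [-0.0446  0.      0.0984] -6.20019601483869e-05
True 15.325 [-3.8  1.3 13.4] [-0.045  -0.0001  0.0972] -0.00022717873560026237
-0.06 7 [0.06  0.061 0.063]
-0.052 134 [0.081 0.088 0.091]
-0.044 161 [0.087 0.101 0.105]
-0.036 134 [0.083 0.089 0.104]
-0.028 113 [0.086 0.087 0.088]
-0.02 167 [0.078 0.084 0.088]
-0.012 182 [0.085 0.088 0.09 ]
-0.004 45 [0.091 0.092 0.093]
0.004 9 [0.091 0.092 0.093]
0.012 0 
0.02 0 
0.028 0 
0.036 0 
0.044 0 
16.6833
```

The cap is now home: keepers at 104–105 mm, lug top at 88 mm, lips at 91 mm. Next I'll grip the paddle, with the tool lagging the bolt by 0.7 rad to stay within the wrist's range, and pull the collar.

```bash
cat >> h.py <<'E'
AL=.7
def pad(L,d,n=-.008): # tcp at d along the bolt, n sideways (towards upright)
    return bolt_tcp(L,d)+A@[n*np.cos(L),0,n*np.sin(L)]
def along(s,L): return (s["force"]@A)@[-np.sin(L),0,np.cos(L)]
E
python3 - <<'E'
from h import *
L=.93; q=q_(L-AL); p=pad(L,.079)
r.move_gripper(.04)
back=-R.from_quat(q,scalar_first=True).as_matrix()[:,2]
r.move_to(p+.07*back,q)
print(r.move_straight(p,velocity=.1,stop_force=12))
s=r.get_state(); f0=s["force"]; print((s["eef_pos"]-p).round(4),f0.round(1))
r.move_gripper(0)
s=r.get_state(); print("grip",s["t"],round(s["width"],4),s["grasp_force"],s["force"].round(1))
for e in (.003,.006,.0095):
    r.move_straight(pad(L,.079+e),velocity=.03)
    s=r.get_state(); print(e,along(s,L).round(1),s["force"].round(1),round(s["width"],4))
d=r.read_camera("wrist"); save(d,"w4")
E
```

```text
False
[ 0.0004 -0.0001  0.0005] [ 0.1 -0.4 -0. ]
grip 19.2167 0.0088 60.75575888156891 [-1.9  3.4  6.2]
0.003 -7.9 [ 4.9  5.1 -6. ] 0.0087
0.006 -9.3 [ 6.2  5.4 -6.5] 0.0084
0.0095 -12.0 [ 7.9  5.3 -8.9] 0.0087
```

View pics/w4.png

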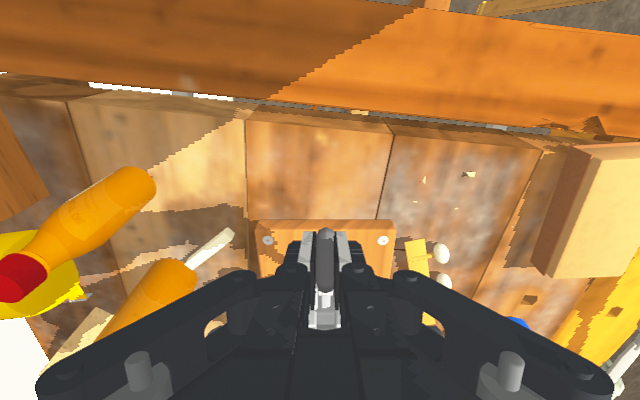

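The paddle sits between the pads at (325,260), and the 12 N pull matches the spring at about 9.5 mm out. Swinging the bolt upright.

Run:
```python
from h import *
for L in np.linspace(.93,0,10)[1:]:
    hit=r.move_straight(pad(L,.0885),rot=q_(L-AL),velocity=.04,stop_force=35)
    s=r.get_state(); print(round(L,2),hit,round(s["t"],1),"along",along(s,L).round(1),s["force"].round(1),round(s["width"],4))
    if hit: break
```

```text
0.83 False 20.4 along -12.2 [ 8.   5.5 -8.7] 0.0089
0.72 False 20.8 along -11.1 [ 6.5  4.2 -8.8] 0.009
0.62 False 21.2 along -12.6 [  6.5   3.  -10.6] 0.0083
0.52 False 21.6 along -11.6 [  5.2   3.3 -10.2] 0.0085
0.41 False 21.9 along -12.8 [  4.5   2.1 -11.9] 0.0088
0.31 False 22.3 along -11.9 [  4.2   2.2 -11.1] 0.0086
0.21 False 22.7 along -12.2 [  4.5   4.4 -11.4] 0.0085
0.1 False 23.1 along -12.7 [  3.9   3.4 -12.3] 0.009
0.0 False 23.5 along -12.9 [  1.4   4.4 -12.9] 0.008
```

Run:
```python
from h import *
def rep(n,L=0):
    s=r.get_state(); print(n,round(s["t"],1),s["force"].round(1),round(s["width"],4))
for x in (.002,.004):
    h=r.move_straight(pad(0,.0885)+A@[x,0,0],velocity=.02,stop_force=10); rep(("in",x,h))
    if h: break
p=r.get_state()["eef_pos"]
for e in (.003,.005,.0065,.008):
    h=r.move_straight(p-[0,0,e],velocity=.02,stop_force=25); rep((e,h))
    if h: break
```

```text
('in', 0.002, False) 23.7 [ -5.5   4.1 -13.4] 0.0087
('in', 0.004, False) 24.0 [-11.8   1.6 -12.5] 0.0088
(0.003, False) 24.4 [ -1.9   3.7 -12.5] 0.0088
(0.005, False) 24.6 [ -3.6   2.8 -10.8] 0.0086
(0.0065, False) 24.9 [-4.2  2.8 -8.6] 0.0088
(0.008, False) 25.1 [-4.5  3.8 -0.5] 0.0085
```

Seated: the axial force went from -8.6 to -0.5 N. I'll release, check the paddle height, and regrip vertically.

Run:
```python
from h import *
r.move_gripper(.045)
s=r.get_state(); back=-R.from_quat(s["tool_rot"],scalar_first=True).as_matrix()[:,2]
r.move_straight(s["eef_pos"]+.06*back,velocity=.15)
q=q_(0)
r.move_to(W([-.10,0,.30]),q)
s=r.get_state(); d=r.read_camera("wrist"); save(d,"w5"); P=cloud(d,wristT(d,s)); S=(P-O)@A
im=cv2.imread("pics/w5.png"); cv2.imwrite("pics/c5.png",cv2.resize(im[100:320,200:440],None,fx=2.7,fy=2.7,interpolation=cv2.INTER_CUBIC))
k=(abs(S[...,0]+.04)<.03)&(abs(S[...,1])<.03)&(S[...,2]>.128)&(S[...,2]<.16)
p=S[k]; print(s["t"],k.sum(),p.mean(0).round(4),np.percentile(p,[3,97],axis=0).round(4), np.polyfit(p[:,0],p[:,1],1))
k=(abs(S[...,0]+.048)<.012)&(abs(S[...,1])>.012)&(abs(S[...,1])<.022)&(S[...,2]>.07)&(S[...,2]<.125); print(np.percentile(S[k][:,2],[10,50,90,97]))
```

```text
27.0 218 [-0.042   0.0008  0.1355] [[-0.0545 -0.0037  0.1305]
 [-0.0282  0.0054  0.138 ]] [-0.00415556  0.00064475]
[0.08517763 0.09340279 0.10429415 0.10885349]
```

View pics/c5.png

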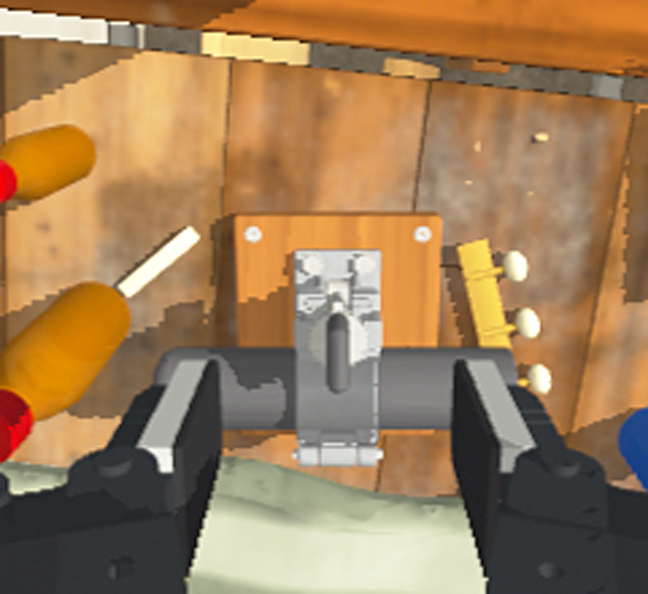

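The bolt stands upright in the slot with the paddle at (340,352). Its top is at 138 mm (seated is 138.5) and its turn is about 0. Now I'll lock it.

Run:
```python
from h import *
c=[-.0405,.0005]
p=W([*c,.117])
r.move_to(W([*c,.17]),q_(0))
print(r.move_straight(p,velocity=.1,stop_force=12))
r.move_gripper(0)
s=r.get_state(); t0=s["torque"]; print(s["t"],round(s["width"],4),s["force"].round(1))
for t in (.3,.6,.9,1.2,1.4,1.5,1.56):
    r.move_to(p,q_(0,t)); s=r.get_state()
    print(t,round(s["t"],1),s["force"].round(1),(s["torque"]-t0).round(2),round(s["width"],4))
    if abs((s["torque"]-t0)[2])>1.5: break
```

```text
False
28.7667 0.0087 [0.  0.3 4.5]
0.3 29.2 [-1.1 -0.1  5.9] [-0.15  0.05  0.07] 0.0087
0.6 29.6 [-1.5 -1.6  5.9] [-0.32  0.14  0.05] 0.0086
0.9 29.9 [-0.9 -1.8  5.6] [-0.45  0.22  0.  ] 0.0081
1.2 30.3 [-2.7 -3.1  6.3] [-0.64  0.38  0.04] 0.0083
1.4 30.6 [-3.7 -3.2  6.6] [-0.6   0.47 -0.02] 0.0086
1.5 30.9 [-3.  -2.5  6.8] [-0.7   0.5   0.07] 0.0087
1.56 31.1 [-2.7 -2.7  6.7] [-0.42  0.39  0.95] 0.0085
```

The stop torque at 1.56 shows the collar is at its stop. I'll release, retreat and verify.

Run:
```python
from h import *
r.move_gripper(.04)
s=r.get_state(); r.move_straight(s["eef_pos"]+[0,0,.07],velocity=.15)
r.move_to(W([-.10,0,.30]),q_(0))
s=r.get_state(); d=r.read_camera("wrist"); save(d,"w6"); P=cloud(d,wristT(d,s)); S=(P-O)@A
im=cv2.imread("pics/w6.png"); cv2.imwrite("pics/c6.png",cv2.resize(im[100:320,150:440],None,fx=2.7,fy=2.7,interpolation=cv2.INTER_CUBIC))
k=(abs(S[...,0]+.04)<.03)&(abs(S[...,1])<.03)&(S[...,2]>.128)&(S[...,2]<.16)
p=S[k]; print(s["t"],k.sum(),p.mean(0).round(4),np.percentile(p,[3,97],axis=0).round(4))
w=np.linalg.svd((p-p.mean(0))[:,:2])[2][0]; print("paddle dir deg",np.degrees(np.arctan2(w[1],w[0])))
```

```text
33.6 243 [-0.0419  0.0008  0.1347] [[-0.0457 -0.0127  0.1287]
 [-0.0366  0.0144  0.1375]]
paddle dir deg -85.53543225614344
```

View pics/c6.png

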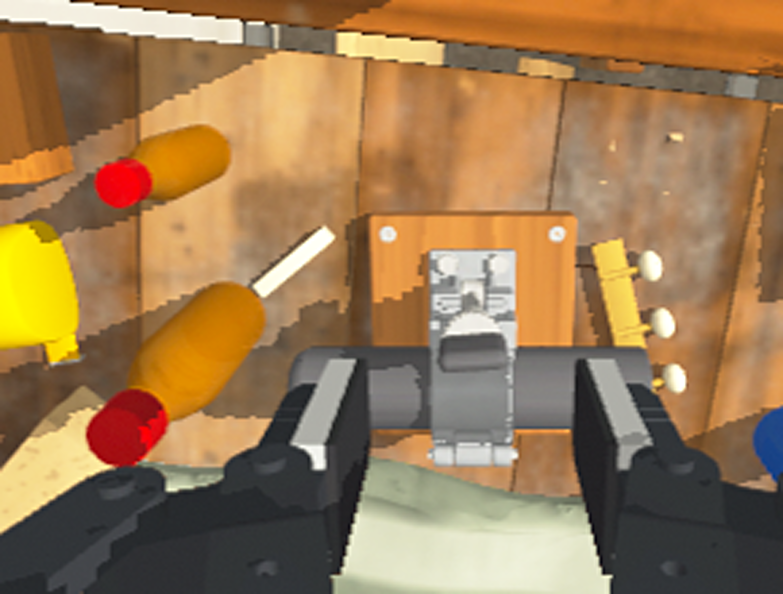

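The paddle at (473,350) is turned about 86° clockwise (1.5 rad). Its top is at 137.5–138 mm, so it is still seated. The pipe is in its cradle and the bottle is standing. Handing in.

```bash
python3 -c "
from h import *
print(r.close_job())"
```

```text
the job is handed in; nothing more can be done
None
```

The job is handed in: the cap is home on the pipe, the bolt is upright with its collar seated and turned to the locked stop, the pipe is still in the saddle, and the oil bottle is standing, at about 34 s of the 54 s allowed.

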